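# Bin the spent tea light through the spring flap

## Robot

A 7-joint arm with a two-finger parallel gripper is mounted at the origin on the work surface. World frame = base frame: x ahead of the robot, y to its left, z up, the work surface at z = 0. Lengths are in mm, angles in rad, forces in N, time in s.
With the tool pointing down it reaches from about 400 to 875 mm from the base axis. Payload 4.4 kg.
Tool frame: the origin (TCP) lies on the mounting face of the last link; the fingertips stand 173 mm ahead of it and the grasp point (between the pads) lies 155 mm ahead of it; z points along the fingers, y is the line along which they close (so a half turn about z gives the same grasp; the last joint's range is limited). The gripper opens to 85 mm and grips with 20 to 120 N. Pads are 22 mm wide; open, the fingers measure 114 mm over their backs; the gripper's body (76 mm by 85 mm) begins 54 mm behind the grasp point. The pads swing forward as they close: fully open they stand 13 mm farther back than shut.
Start: joints at [1.118, 0.628, 0.038, 1.517, -0.027, 0.996, -0.02], TCP at [245.219, -601.983, 404.713] pointing down, gripper open.
Joint ranges: [-3.06, 3.06], [-0.37, 2.12], [-1.25, 1.32], [0.18, 2.47], [-1.1, 4.24], [0.23, 1.98], [-2.94, 2.94]. Speed limits (rad/s): [2.57, 2.57, 3.14, 3.14, 3.14, 3.14, 3.14].

## Interface

Orientations are given as [roll, pitch, yaw] about the fixed x, y, z axes, in that order (R = Rz(yaw) Ry(pitch) Rx(roll)).
In Python, from cell import * gives the robot as it stands. The module is installed in compiled form; this text tells all that it offers.
- The arm moves only by the tool jog_arm, never from a script. Its argument "steps" is a list of rows, each a list of 7 numbers: the opening, from -1 (shut) to 1 (fully open), so that 0 is half open, then the shift along the tool's x, y, z as a fraction of full scale, then the turn, a rotation vector about the tool's x, y, z as a fraction of full scale. A call has 1 to 10 rows; each row shifts and turns the commanded pose from where the row before left it, along the tool's axes as they then stand; what a row does not reach is not made up. Full scale, the value 1, is 500 mm for a shift and 2 rad for a turn. A row lasts 1/8 s, in which the tool goes at most 62.5 mm and 10.7 degrees, less where a joint would pass 70% of its speed; a pose out of reach is approached as far as the arm can. A call with a number of a shift or a turn outside -1 to 1 is refused whole. A call with a gripper value outside its range is refused whole. The fingers move at their own pace and stop on an object; the grip force is fixed at half the most. Time passes only in rows, so rows that do not move let the fingers close. It gives the time, the measured TCP pose, the force, the opening and the grip force at its end, in the units of the state.
- read_state(): the state, without advancing time (a new reading comes with each control period).
- get_image(name): name is "scene" or "top" or "wrist"; returns a dict with "pixels" (480x640x3 uint8, red, green, blue), "depth" (480x640 float32, mm along the optical axis (not along the pixel's ray), 0 where there is no reading), "vertical_fov" (degrees; the focal length in pixels is half the picture's height over the tangent of half this angle, whatever the lens; pixels are square), "cx", "cy" (the principal point, pixels), "k1" (the pictures are not rectified: a ray, as slopes to the right and down, at radius r is drawn at 1 + k1 r^2 times it, then the intrinsics apply), "R" (3x3) and "t" (3): a world point X has camera coordinates R X + t. Camera axes: x right, y down, z forward; pixel columns grow to the right and rows downward; lengths in mm; the calibration is good to about 2 mm. A picture is of the moment at which its call begins.
- finish_job(): hands the job in; it is judged then, once.
The state is a dict: "clock": time; "qpos": joint angles; "qd": joint speeds; "tau": joint torques, N m; "eef_pos": TCP position; "tool_rot": TCP orientation; "force": force on the tool from outside, world axes, zero at the start; "torque": the same for the moment, N m; "width": finger opening in mm; "gripper_force": force on a finger pad.
Only numpy, scipy, OpenCV 4.12 (cv2) and the standard library are available. Lean on these libraries where they do the work, as an engineer would, in place of code of your own. Each camera call takes 0.05 s, during which the arm holds its last target. There are 200 camera calls.

## Task

Get the spent tea light off the ledge of the blue tea-light box and into the box: with one finger press down the red bar to swing the spring flap wide open, and while holding it open push the tea light along the ledge with the other finger until it drops in; then let the flap close. Do not pick the tea light up or push it onto the closed flap, and leave the other things on the mantel alone.

Things in the scene. Friction and masses are not known exactly. Their poses are not given: they have to be found in the camera images.
- tidy: blue tea-light box fixed on the mantel, 200 (x) x 136 (y) x 115 mm high, +x end clear plastic. Origin: centre of its underside; +x is the way the tea light is pushed, +y the hinge side, z up. Hollow, also below the ledge; floor 5 mm thick. Sizes in the other entries are in this frame, in mm.
- ledge_edge (a point): middle of the edge of the wooden ledge where the tea light drops in, at x 20, y -21, z 115. Ledge top is z 115. The lane on it runs from x -100 to 20, centre line y -21, 50 wide between rails 8 high and 3 thick that run on past the mouth; push the tea light near its middle. The mouth, x 20 to 85, is filled level with the ledge by the red flap plate.
- flap (a joint): flap angle, rad: 0 closed to 0.95; a spring closes it, the tea light's weight does not open it. Plate (y -45 to +31) swings down into the box, its -y edge lowest; what falls on it slides to -y. The red bar is one piece with it: pressing the bar down (3 to 9 N) opens it. At 0.8 rad the bar's top is 6 above the ledge and has shifted 6 to +y; the tea light then slides in freely.
- bar_mid (a point): top of the round red press bar, 14 mm thick, along x from -88 to +84; this is its middle, closed at x 0, y +26, z 143 (28 above the ledge). Turns with the flap. Nothing but the hollow box lies under the bar; a finger may slide along it.
- hinge (a point): middle of the flap's hinge axis, along x at y +56, z 133: a 6 mm steel rod between two posts 24 above the ledge at the box's ends (x -96 and +92, y above 50)
- spent_light: spent tea light, aluminium cup with dark top, 38 mm diameter, 24 mm high, about 25 g, standing in the lane 30 to 75 mm before the ledge's edge; origin: centre of its underside, z up
- fresh_light: new tea light, aluminium with white top, 38 mm diameter x 24 mm, on the mantel beside the box's -y side; leave alone; origin: centre of underside
- mug: green enamel mug, 80 mm diameter x 90 mm; leave alone; origin: centre of underside
- opener: flat steel bottle opener, 130 x 40 x 6 mm, on the mantel beside the box's +y side; leave alone; origin: underside near the middle
- hare: white ceramic hare figure, 76 mm wide x 150 mm high; leave alone; origin: centre of underside
- jar: ribbed amber glass jar with cork, 90 mm diameter x 114 mm; leave alone; origin: centre of underside
- matchbox: plain card matchbox 55 x 36 x 16 mm; leave alone; origin: centre of underside
Not all that is in view belongs to the job. What is shaped like the spent_light but orange or purple is not meant.

How it is judged (in metres and radians):
On the way, in this order (a step that is already met when the one before it is completed fails the run):
1. the flap is held wide open (over 0.45 rad) while the tea light still stands on the ledge (value of joint flap above 0.45 rad and x of spent_light in the frame of tidy below 0.015 m and z of spent_light in the frame of tidy above 0.109 m), for 0.2 s.
2. the tea light drops through the mouth while the flap is open (value of joint flap above 0.3 rad and z of spent_light in the frame of tidy below 0.085 m).
At the end, for the whole second after the job is handed in: the tea light lies at rest inside the box (its underside centre less than 60 mm above the mantel, within the box walls) and the flap has closed (below 0.08 rad) (z of spent_light in the frame of tidy between -0.005 and 0.06 m and x of spent_light in the frame of tidy between -0.1 and 0.1 m and y of spent_light in the frame of tidy between -0.068 and 0.068 m and value of joint flap below 0.08 rad and linear speed of spent_light below 0.02 m/s); the robot touches nothing.
It fails at once if the tea light is lifted more than 12 mm off the ledge (z of spent_light in the frame of tidy above 0.127 m).
It fails at once if the tea light is pushed onto the closed flap (its centre over 10 mm past the edge with the flap below 0.3 rad) (x of spent_light in the frame of tidy above 0.03 m and z of spent_light in the frame of tidy above 0.105 m and value of joint flap below 0.3 rad).
It fails at once if another thing on the mantel is moved more than 20 mm (distance of any of fresh_light, mug, opener, hare, jar, matchbox from where it was at the start of the episode above 0.02 m).
It also fails if it takes over 32 s, if anything falls off the work surface, if the arm or the gripper's body presses on something with over 40 N, if the wrist force passes 120 N, or if a joint passes its speed limit or range.

## Working session

There is one attempt and no reset: what is moved stays moved. The work goes in short steps, Python scripts to look and compute and a tool call to move; the robot and the scene stay as the last step left them, time stands still between calls to the robot, and variables do not carry over. Pictures are saved under pics/ and viewed, at most 10 in all, crops included, and the job is handed in when it is done.

Besides the shell and the picture viewer there is one more tool, called after "Request:" as a command line: name --pt "numbers of a row" for each row, then --argument value for the rest. jog_arm: Moves the arm, as the interface text tells. Shift numbers are shares of 500 mm and turn numbers shares of 2 rad, none past 1 either way. Its arguments: {"type":"object","properties":{"steps":{"type":"array"}},"required":["steps"]}

```bash
mkdir -p pics; cat > h.py <<'E'
from cell import *
import numpy as np, cv2, pickle
def grab(n,tag):
    g=get_image(n); cv2.imwrite(f'pics/{tag}.png',g['pixels'][:,:,::-1]); pickle.dump(g,open(f'{tag}.pkl','wb')); return g
def K(g):
    f=240/np.tan(np.radians(g['vertical_fov'])/2); return f
def world_depth(g):
    "world point per pixel from depth"
    f=K(g); u,v=np.meshgrid(np.arange(640),np.arange(480))
    xd=(u-g['cx'])/f; yd=(v-g['cy'])/f
    x,y=xd.copy(),yd.copy()
    for _ in range(10):
        s=1+g['k1']*(x*x+y*y); x=xd/s;y=yd/s
    d=g['depth']; P=np.stack([x*d,y*d,d],-1)
    return (P-g['t'])@g['R'], np.stack([x,y,np.ones_like(x)],-1)@g['R'], -g['R'].T@g['t']
def onplane(g,u,v,z):
    _,ray,c=world_depth(g); r=ray[int(round(v)),int(round(u))]; return c+r*(z-c[2])/r[2]
E
python3 - <<'E'
from h import *
for n in ['scene','top','wrist']:
    g=grab(n,n+'0'); print(n,g['t'],g['vertical_fov'],g['k1'],(g['depth']>0).mean())
a=np.hstack([cv2.imread('pics/scene0.png'),cv2.imread('pics/top0.png')])
s=read_state(); print(s)
E
```

```text
scene [ 154.03062791 -200.88965684 1668.40561426] 52.88519482221331 -0.034984634116963696 0.9957161458333333
top [   4.27008647  508.93698424 1302.42851064] 44.58755411796081 -0.08063793842606348 0.9961458333333333
wrist [-648.96932693  -32.70601268  377.78201675] 71.79542695159176 -0.051994442741857924 0.9871484375
{'clock': 0.15, 'qpos': array([ 1.11821012,  0.62913812,  0.03847027,  1.51809746, -0.02700387,
        0.99628612, -0.01999835]), 'qd': array([ 0.00013691, -0.00211327, -0.00078076, -0.00340075,  0.00019713,
        0.00189647,  0.00010225]), 'tau': array([ 2.03292650e-03, -5.63804054e+01,  1.22852582e+00, -1.93650663e+01,
        1.13106807e-02,  7.49411382e-03,  5.97186659e-05]), 'eef_pos': array([ 245.13533868, -601.78424281,  404.01073158]), 'tool_rot': array([-3.14018211e+00,  1.52188335e-05,  3.86768989e-01]), 'force': array([0.11129729, 0.37541892, 0.31061076]), 'torque': array([ 0.01022816,  0.02624871, -0.0135693 ]), 'gripper_force': 0.0, 'width': 85.39918241495917}
```

View pics/top0.png

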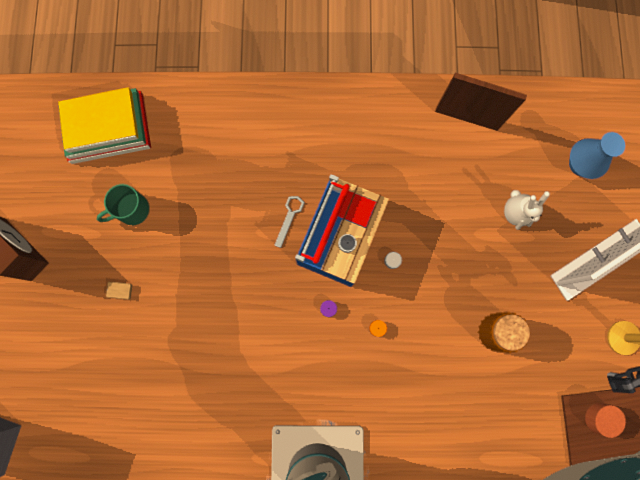

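View pics/scene0.png

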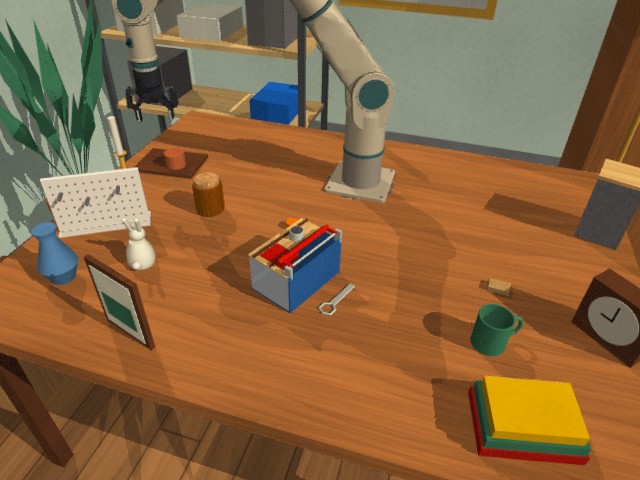

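```bash
python3 - <<'E'
from h import *
g=pickle.load(open('top0.pkl','rb')); W,ray,c=world_depth(g)
p=g['pixels'].astype(int); r,gg,b=p[...,0],p[...,1],p[...,2]
roi=np.zeros((480,640),bool); roi[165:295,285:400]=1
red=roi&(r>150)&(gg<60)&(b<60)
blue=roi&(b>80)&(r<70)
print('cam',c, 'table z', np.median(W[300:320,200:260,2]))
bar=red&(W[...,2]>128)
def line(m,n):
    P=W[m]; ctr=P[:,:2].mean(0); d=np.linalg.svd(P[:,:2]-ctr,full_matrices=0)[2][0]
    if d[0]<0:d=-d
    s=(P[:,:2]-ctr)@d; print(n,m.sum(),'z pct',np.percentile(P[:,2],[5,50,95]).round(1),'ctr',ctr.round(1),'ang',np.arctan2(d[1],d[0]),'ext',s.min(),s.max()); 
line(bar,'bar'); line(red&(W[...,2]<125)&(W[...,2]>105),'plate'); 
box=roi&(W[...,2]>100)
rc=cv2.minAreaRect(W[box][:,:2].astype(np.float32)); print('box>100',rc)
for n in [(348,243)]:
    print(W[n[1]-10:n[1]+11:4,n[0]-10:n[0]+11:4,2].round(0))
im=cv2.resize(cv2.imread('pics/top0.png')[165:295,285:410],None,fx=5,fy=4.6); im=cv2.resize(cv2.imread('pics/top0.png')[170:290,285:410],None,fx=4.8,fy=4.8); cv2.imwrite('pics/crop.png',im)
E
```

```text
cam [ 320.21647734    9.64330237 1361.14787119] table z -0.40641429402497753
bar 507 z pct [135.9 140.9 145.8] ctr [538.8 -21.2] ang -0.3744434199149916 ext -214.71833644374942 94.6930282397579
plate 510 z pct [110.  114.2 118.5] ctr [573.  -90.6] ang -0.6132137556231746 ext -36.878355098656236 33.874147162163574
box>100 ((478.71856689453125, -27.222747802734375), (136.32223510742188, 321.3926696777344), 67.83194732666016)
[[118. 113. 114. 114. 112. 119.]
 [111. 139. 135. 139. 112. 110.]
 [135. 137. 138. 143. 137. 114.]
 [131. 140. 139. 137. 139. 129.]
 [114. 134. 140. 137. 115. 119.]
 [114. 115. 114. 113. 112. 109.]]
```

View pics/crop.png

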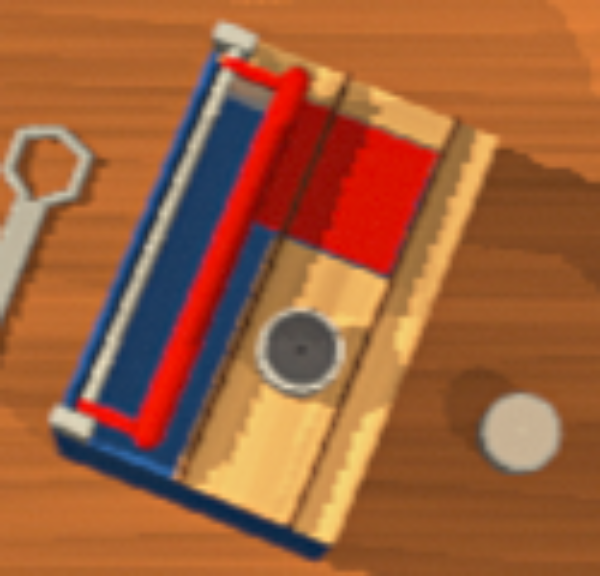

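```bash
cat >> h.py <<'E'
def frame():
    return np.load('frame.npy') # ox,oy,yaw
def tobox(w):
    ox,oy,a=frame(); d=np.array(w[:2])-[ox,oy]; return np.array([d[0]*np.cos(a)+d[1]*np.sin(a),-d[0]*np.sin(a)+d[1]*np.cos(a)])
def fb(x,y):
    ox,oy,a=frame(); return np.array([ox+x*np.cos(a)-y*np.sin(a),oy+x*np.sin(a)+y*np.cos(a)])
E
python3 - <<'E'
from h import *
from scipy.optimize import least_squares
g=pickle.load(open('top0.pkl','rb')); W,ray,c=world_depth(g)
def pt(cu,cv,z):
    u,v=285+cu/4.8-.4,170+cv/4.8-.4
    m=cv2.remap(ray.astype(np.float32),np.float32([[u]]),np.float32([[v]]),cv2.INTER_LINEAR)[0,0]
    return (c+m*(z-c[2])/m[2])[:2]
# (crop px, z, box x or None, box y or None)
D=[((295,75),140,84,26),((145,440),140,-88,26),((497,135),115,100,-68),((330,545),115,-100,-68),
   ((390,275),115,20,-45),((437,150),115,85,-45),((225,90),136,None,56),((90,400),136,None,56),((272,228),115,20,None)]
P=[pt(*d[0],d[1]) for d in D]
def res(q):
    o=[]
    for p,d in zip(P,D):
        e=p-q[:2]; a=q[2]; x=e[0]*np.cos(a)+e[1]*np.sin(a); y=-e[0]*np.sin(a)+e[1]*np.cos(a)
        if d[2] is not None:o.append(x-d[2])
        if d[3] is not None:o.append(y-d[3])
    return o
s=least_squares(res,[540,-50,-.39],loss='soft_l1'); print(s.x,np.round(res(s.x),1)); np.save('frame.npy',s.x)
t=pt(300,351,139); print('tea',t,tobox(t)); f=pt(521,432,24); print('fresh',f,tobox(f))
# depth check
p=g['pixels'].astype(int)
m=np.zeros((480,640),bool); m[235:252,339:357]=1; m&=(W[...,2]>130)&(np.ptp(p,axis=2)<40); print('tea depth',m.sum(),W[m].mean(0),tobox(W[m].mean(0)))
for n,q in dict(start=(0,26),tea=(-40,-21)).items(): print(n,fb(*q))
print(read_state()['eef_pos'])
E
```

```text
[ 5.33966206e+02 -5.05648657e+01 -3.85604151e-01] [ 0.7  0.9 -4.1  0.   0.4  0.7 -1.4  1.2  1.7 -1.3 -1.6  0.3 -2.6 -0.7
  1.4]
tea [498.38038522 -59.66190435] [-29.55123354 -21.81355867]
fresh [ 476.66059281 -172.34255089] [  -7.29483984 -134.38944607]
tea depth 231 [497.25649895 -58.99001477 143.64472726] [-30.84530482 -21.61371999]
start [543.74529975 -26.47401009]
tea [489.00485224 -54.97810465]
[ 245.13533868 -601.78424281  404.01073158]
```

Request:
jog_arm --pt "-0.06 0 0 0 0 0 0.0773" --pt "-0.06 0 0 0 0 0 0.0773" --pt "-0.06 0 0 0 0 0 0.0773" --pt "-0.06 0 0 0 0 0 0.0773" --pt "-0.06 0 0 0 0 0 0.0773" --pt "-0.06 0 -0.1 0 0 0 0" --pt "-0.06 0 -0.1 0 0 0 0" --pt "-0.06 0 -0.1 0 0 0 0" --pt "-0.06 0 -0.1 0 0 0 0" --pt "-0.06 0 -0.1 0 0 0 0"

```text
clock: 1.4
eef_pos: [339.9, -368.8, 404.6]
tool_rot: [-3.141, -0.0, -0.386]
force: [1.7, -0.4, -0.1]
width: 40.1
gripper_force: 0.0
```

Request:
jog_arm --pt "-0.06 0 -0.1 0 0 0 0" --pt "-0.06 0 -0.1 0 0 0 0" --pt "-0.06 0 -0.1 0 0 0 0" --pt "-0.06 0 -0.1 0 0 0 0" --pt "-0.06 0 -0.1 0 0 0 0" --pt "-0.06 0 -0.1 0 0 0 0" --pt "-0.06 -0.0134 -0.0486 0 0 0 0" --pt "-0.06 0 0 0 0 0 0" --pt "-0.06 0 0 0 0 0 0"

```text
clock: 2.52
eef_pos: [455.1, -68.4, 404.7]
tool_rot: [3.141, -0.0, -0.387]
force: [0.3, 0.3, 0.1]
width: 40.1
gripper_force: 0.0
```

```bash
python3 - <<'E'
from h import *
s=read_state(); print(s['clock'],s['eef_pos'],s['tool_rot'],s['width'],s['force'],tobox(s['eef_pos']))
grab('wrist','w1')
E
```

```text
2.525 [455.0823207  -68.35399325 404.70362891] [ 3.14088071e+00 -5.30954681e-05 -3.87236639e-01] 40.10699506008502 [0.27843295 0.2752982  0.06755284] [-66.40072072 -46.15262387]
```

View pics/w1.png

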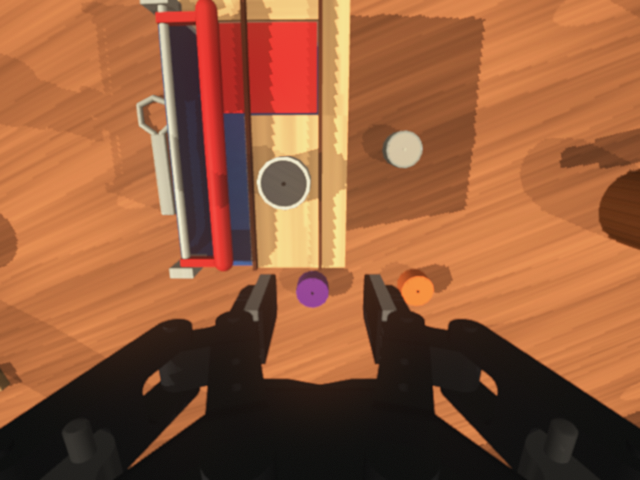

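Request:
jog_arm --pt "-0.06 0 -0.052 0 0 0 0" --pt "-0.06 0 -0.05 0 0 0 0" --pt "-0.06 0 0 0.1 0 0 0" --pt "-0.06 0 0 0.06 0 0 0" --pt "-0.06 0 0 0 0 0 0" --pt "-0.06 0 0 0 0 0 0"

```text
clock: 3.32
eef_pos: [475.0, -21.2, 325.6]
tool_rot: [-3.141, -0.002, -0.388]
force: [-0.0, 0.4, 0.2]
width: 40.3
gripper_force: 0.0
```

```bash
python3 - <<'E'
from h import *
g=pickle.load(open('w1.pkl','rb'))
for n,u,v,z in [('tea',284,183,139),('bar end',222,264,141),('bar mid-ish',212,130,143),('edge lane -y',318,114,115),('edge +y',250,114,115),('fresh',404,149,24)]:
    w=onplane(g,u,v,z); print(n,w.round(1),tobox(w).round(1))
W,ray,c=world_depth(g)
# fingertip
d=g['depth']; m=np.zeros((480,640),bool); m[270:400,240:280]=1; m&=(d<230)&(d>0)
print('finger tip lowest z', np.percentile(W[m][:,2],[0.5,2,5]), [tobox(W[m][W[m][:,2]<np.percentile(W[m][:,2],10)].mean(0))])
m=np.zeros((480,640),bool); m[270:400,360:405]=1; m&=(d<230)&(d>0)
print('finger2', np.percentile(W[m][:,2],[0.5,2,5]), [tobox(W[m][W[m][:,2]<np.percentile(W[m][:,2],10)].mean(0))])
s=read_state(); print(s['clock'],s['eef_pos'],s['tool_rot'],s['force'],tobox(s['eef_pos']))
E
```

```text
tea [503.1 -59.6 139. ] [-25.2 -20. ]
bar end [465.7   7.3 141. ] [-85.  28.]
bar mid-ish [554.2 -29.7 143. ] [10.9 26.9]
edge lane -y [538.7 -99.9 115. ] [ 23.  -43.9]
edge +y [557.9 -53.3 115. ] [23.2  6.5]
fresh [ 481.4 -171.4   24. ] [  -3.3 -131.7]
finger tip lowest z [233.76933423 237.33206162 240.91364112] [array([-60.53620642, -21.87102821])]
finger2 [234.28378088 237.64962013 241.565184  ] [array([-60.46733702, -68.17696341])]
3.325 [475.01872287 -21.17507578 325.6437411 ] [-3.14131463e+00 -1.54707009e-03 -3.87935591e-01] [-0.03102591  0.37143872  0.17211572] [-65.67310827   5.06046982]
```

Request:
jog_arm --pt "-0.06 -0.004 0 0.02 0 0 0" --pt "-0.06 0 0 0.01 0 0 0" --pt "-0.06 0 0 0.01 0 0 0" --pt "-0.06 0 0 0 0 0 0" --pt "-0.06 0 0 0 0 0 0"

```text
clock: 3.95
eef_pos: [472.9, -19.7, 304.9]
tool_rot: [-3.142, -0.001, -0.387]
force: [-0.2, -2.5, 3.0]
width: 40.3
gripper_force: 1.7
```

Request:
jog_arm --pt "-0.06 0 0 0.01 0 0 0" --pt "-0.06 0 0 0.01 0 0 0" --pt "-0.06 0 0 0.006 0 0 0" --pt "-0.06 0 0 0 0 0 0" --pt "-0.06 0 0 0 0 0 0"

```text
clock: 4.58
eef_pos: [473.7, -17.6, 292.1]
tool_rot: [-3.138, -0.002, -0.384]
force: [0.2, 3.0, 8.8]
width: 40.2
gripper_force: 4.2
```

```bash
python3 - <<'E'
from h import *
s=read_state(); print(s['clock'],s['eef_pos'],s['width'],s['force'],tobox(s['eef_pos']))
a=grab('wrist','w2');b=grab('scene','s2')
A=cv2.imread('pics/w2.png'); B=cv2.resize(cv2.imread('pics/s2.png')[190:320,230:360],(480,480),interpolation=cv2.INTER_CUBIC)
cv2.imwrite('pics/c2.png',cv2.resize(np.hstack([A,B]),(800,343)))
E
```

```text
4.575 [473.70933443 -17.60162325 292.10902987] 40.15534460909338 [0.22109125 3.02581081 8.75903827] [-68.23039348   7.87904276]
```

View pics/c2.png

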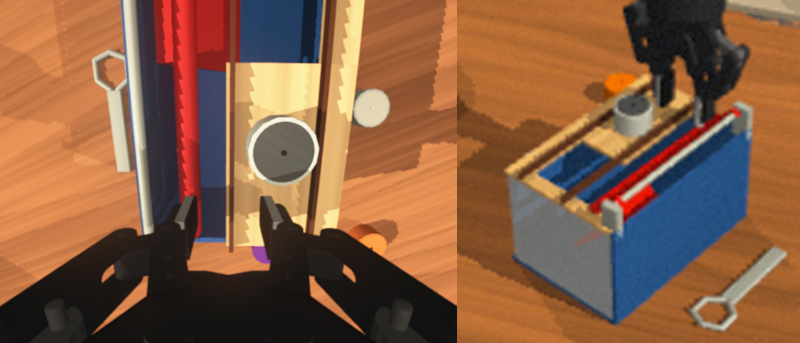

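Request:
jog_arm --pt "-0.06 0.012 0.002 0.003 0 0 0" --pt "-0.06 0.012 0 0 0 0 0" --pt "-0.06 0.012 0 0 0 0 0" --pt "-0.06 0.012 0 0 0 0 0" --pt "-0.06 0.012 0 0 0 0 0" --pt "-0.06 0.012 0 0 0 0 0" --pt "-0.06 0 0 0 0 0 0"

```text
clock: 5.55
eef_pos: [505.4, -34.5, 289.8]
tool_rot: [3.141, 0.001, -0.387]
force: [-3.5, -2.8, 3.6]
width: 39.8
gripper_force: 2.7
```

```bash
python3 - <<'E'
from h import *
s=read_state(); print(s['clock'],s['eef_pos'],s['tool_rot'],s['width'],s['force'],tobox(s['eef_pos']))
a=grab('wrist','w3');b=grab('scene','s3')
A=cv2.imread('pics/w3.png'); B=cv2.resize(cv2.imread('pics/s3.png')[190:320,230:360],(480,480),interpolation=cv2.INTER_CUBIC)
cv2.imwrite('pics/c3.png',cv2.resize(np.hstack([A,B]),(800,343)))
E
```

```text
5.55 [505.42443373 -34.50832383 289.80277696] [ 3.14056353e+00  1.08866399e-03 -3.86784794e-01] 39.82721648553031 [-3.53783234 -2.83578635  3.62714852] [-32.48515929   4.14242932]
```

View pics/c3.png

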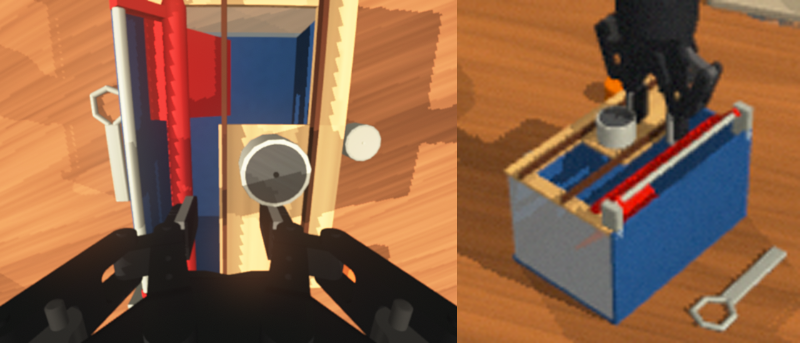

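Request:
jog_arm --pt "-0.06 0.012 0 0 0 0 0" --pt "-0.06 0.012 0 0 0 0 0" --pt "-0.06 0.012 0 0 0 0 0" --pt "-0.06 0.012 0 0 0 0 0" --pt "-0.06 0.012 0 0 0 0 0" --pt "-0.06 0.012 0 0 0 0 0" --pt "-0.06 0.012 0 0 0 0 0" --pt "-0.06 0.01 0 0 0 0 0" --pt "-0.06 0 0 0 0 0 0" --pt "-0.06 0 0 0 0 0 0"

```text
clock: 6.9
eef_pos: [549.9, -52.0, 290.5]
tool_rot: [-3.141, -0.002, -0.387]
force: [-2.0, -3.8, 4.3]
width: 40.3
gripper_force: 2.7
```

```bash
python3 - <<'E'
from h import *
s=read_state(); print(s['clock'],s['eef_pos'],s['tool_rot'],s['width'],s['force'],tobox(s['eef_pos']))
a=grab('wrist','w4');b=grab('scene','s4')
A=cv2.imread('pics/w4.png'); B=cv2.resize(cv2.imread('pics/s4.png')[190:320,230:360],(480,480),interpolation=cv2.INTER_CUBIC)
cv2.imwrite('pics/c4.png',cv2.resize(np.hstack([A,B]),(800,343)))
E
```

```text
6.9 [549.86132397 -52.0397576  290.49898544] [-3.14136113e+00 -2.36389810e-03 -3.86683230e-01] 40.26228778292002 [-2.04384453 -3.78190858  4.32838026] [15.28269619  4.61186321]
```

View pics/c4.png

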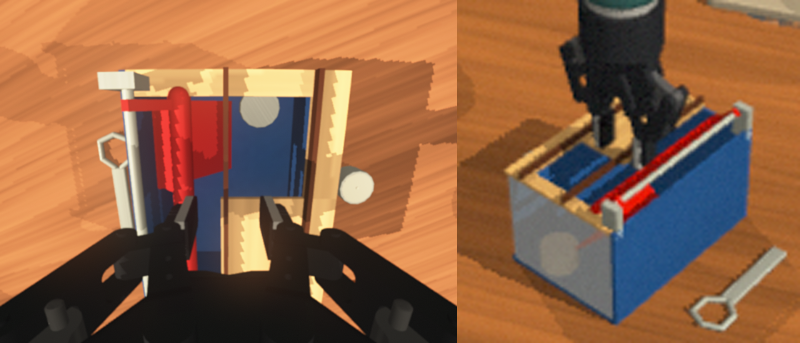

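```bash
python3 - <<'E'
from h import *
g=get_image('wrist'); W,_,_=world_depth(g)
for u,v in [(345,145),(363,150),(380,150),(363,135),(363,165),(363,185)]:
    w=np.median(W[v-2:v+3,u-2:u+3].reshape(-1,3),0); print((u,v),tobox(w).round(1),w[2].round(1))
E
```

```text
(345, 145) [ 82.9 -11.1] 28.5
(363, 150) [ 79.7 -23.4] 27.9
(380, 150) [ 79.7 -35. ] 28.2
(363, 135) [ 89.1 -22.1] 29.2
(363, 165) [ 69.6 -23.8] 28.3
(363, 185) [ 53.1 -27.4] 4.3
```

Request:
jog_arm --pt "-0.06 0 0 -0.01 0 0 0" --pt "-0.06 0 0 -0.01 0 0 0" --pt "-0.06 0 0 -0.012 0 0 0" --pt "-0.06 0 0 -0.012 0 0 0" --pt "-0.06 0 0 -0.02 0 0 0" --pt "-0.06 0 0 -0.06 0 0 0" --pt "-0.06 0 0 -0.1 0 0 0" --pt "-0.06 0 0 -0.05 0 0 0" --pt "-0.06 0 0 0 0 0 0" --pt "-0.06 0 0 0 0 0 0"

```text
clock: 8.3
eef_pos: [548.7, -51.2, 426.4]
tool_rot: [3.141, 0.002, -0.386]
force: [-0.8, -0.2, 0.1]
width: 40.0
gripper_force: 0.0
```

```bash
python3 - <<'E'
from h import *
s=read_state(); print(s['clock'],s['eef_pos'],s['force'])
a=grab('wrist','w5');b=grab('scene','s5')
W,_,_=world_depth(b); 
p=a['pixels'].astype(int); Wa,_,_=world_depth(a); red=(p[...,0]>120)&(p[...,1]<60)&(p[...,2]<60)
print('red z',np.percentile(Wa[red][:,2],[1,50,99]))
A=cv2.imread('pics/w5.png'); B=cv2.resize(cv2.imread('pics/s5.png')[190:320,230:360],(480,480),interpolation=cv2.INTER_CUBIC)
cv2.imwrite('pics/c5.png',cv2.resize(np.hstack([A,B]),(800,343)))
E
```

```text
8.3 [548.68587244 -51.21172261 426.40220722] [-0.80202095 -0.17110184  0.05713142]
red z [112.35681477 114.83116609 143.05403707]
```

View pics/c5.png

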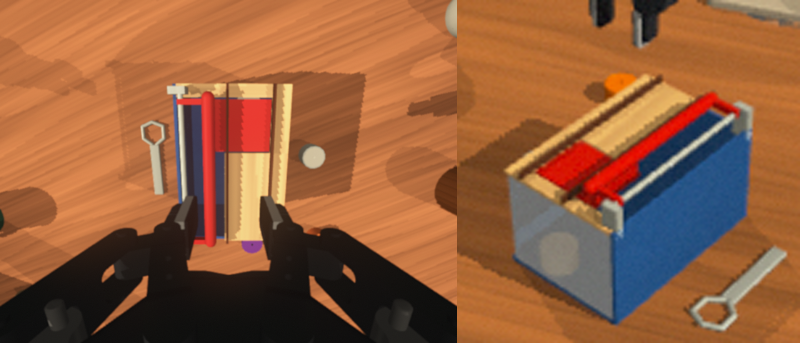

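The tea light lies flat and upside down on the box floor, with its underside at z of about 29. The flap is closed with its bar at 143, and the gripper is clear, so I am handing in.

```bash
python3 -c "
from cell import *
print(finish_job())"
```

```text
the job is handed in; nothing more can be done
None
```

The spent tea light is in the box, lying upside down on the floor, and the flap has closed; I handed the job in at about 8.3 s with the gripper clear, but no verdict was returned.

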